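Load a sample into a push-catch reader drawer

TASK

Load the orange-capped sample from the grey carrier into the white bench reader. Press the blue drawer front inward by feel until its catch lets go, no harder than it needs, and keep the fingertips on it while the spring brings it all the way out, slowly, never letting it fly out; then lower the sample to the bottom of the empty left well before letting it go, and press the drawer shut just as gently until it catches and stays in, without disturbing the other tubes or the bottle.

Things in the scene. Friction and masses are not known exactly. Their poses are not given: they have to be found in the camera images.
- reader: fixed white bench reader, box 170 (x) x 140 (y) x 112 mm high; blue drawer (front 126 mm wide, 10 to 90 mm above the bench) in its -x face. Origin: centre of underside, on the bench; x points to the back, y left as seen from the front, z up. Caught, the drawer's outer face is 36 mm proud of the box, at x = -0.121; right out at x = -0.191. Over 20 N on reader or drawer is forcing it.
- drawer (a joint): drawer travel, m, along reader -x: 0 caught shut, +0.070 right out (end stop), negative pressed in. A spring pushes it out, 4 N shut to 2.5 N out. Push-push catch: press to its hidden stop and let back: releases; push in from out to the stop and let back: holds near 0. Released and not followed by hand it shoots out at 0.65 m/s; over 0.25 m/s beyond 15 mm counts as flying.
- press_pad (a point): centre of the smooth steel pad (60 x 20 mm) on the drawer's outer face, 76 mm above the bench, reader axes. Press to +x, e.g. with closed fingers pointing down, TCP 84 mm high (gripper body clears the box). The catch's stop is 7 to 23 mm inside the caught place, another in each unit. Pressing takes 4 to 7 N until the stop, there +4 to 9 N per mm; 2 mm or more short of it nothing trips.
- left_well (a point): centre of the bottom of the empty left (+y) well in the drawer's metal block, 14 mm above the bench; 18 mm square, 42 mm deep, mouth widened to 26 mm by a 4 mm chamfer, 56 mm above the bench. Moves with the drawer, reader axes, 54 mm behind the drawer's outer face: under the box roof when shut, open from above when out, then 52 mm in front of the box.
- right_well (a point): the same for the right (-y) well, 60 mm from the left one; holds the earlier sample.
- sample: loose orange-capped sample tube to be loaded, standing upright in the grey carrier: tube 12 mm diameter from 0 to 62 mm, orange cap 17 mm diameter from 62 to 84 mm, about 60 g. Origin: centre of its underside, z up along the tube. Grasp the cap from above.
- carrier: fixed grey 6-place carrier, 24 (x) x 151 (y) x 56 mm high, origin centre of underside; its slots lie in a row along its y, floor 9 mm above the bench; the sample and the vial stand in the slots at y = +35.5 and -35.5 mm, either way round.
- vial: bystander: open glass vial with a white upper half, 13 mm diameter, 78 mm tall, loose in the carrier; origin centre of underside. Leave it alone.
- old_sample: bystander: the earlier orange-capped tube, 17 x 17 x 85 mm, loose in the drawer's right well; origin centre of underside. It stays there.
- bottle: bystander: white reagent bottle with black cap, 44 mm diameter, 90 mm tall, standing loose on the bench left of the reader; origin centre of underside.

How it is judged:
On the way, in this order (a step that is already met when the one before it is completed fails the run):
1. the drawer has been released and is right out (value of joint drawer above 0.062 m), for 0.2 s.
2. the sample stands at the bottom of the left well of the opened drawer, let go (value of joint drawer above 0.055 m and z of sample in the frame of left_well below 0.005 m and horizontal distance between sample and left_well below 0.007 m and angle between sample's own z axis and vertical below 0.2 rad and contact force between the fingers and sample below 0.1 N), for 0.2 s.
At the end, for the whole second after the job is handed in: The drawer is held shut by its catch (joint within 5 mm of 0) with nothing pressing it; the sample stands at rest in the left well, within 5 mm of the bottom, 7 mm of the well's axis and 0.2 rad of upright; the earlier sample is still in the right well (value of joint drawer between -0.005 and 0.005 m and z of sample in the frame of left_well below 0.005 m and horizontal distance between sample and left_well below 0.007 m and angle between sample's own z axis and vertical below 0.2 rad and horizontal distance between old_sample and right_well below 0.007 m and linear speed of sample below 0.02 m/s); the robot touches nothing.
It fails at once if reader or drawer pressed with more than 20 N (contact force between any of the fingers, the arm and reader above 20 N).
It fails at once if the drawer flies out (faster than 0.25 m/s while more than 15 mm out) (velocity of joint drawer above 0.25 m/s and value of joint drawer above 0.015 m).
It fails at once if the sample is dropped: it falls, not held, from more than 15 mm above the well's bottom (z of sample in the frame of left_well above 0.015 m and contact force between the fingers and sample below 0.1 N and linear speed of sample above 0.3 m/s).
It fails at once if the earlier sample is pulled up or tipped (z of old_sample in the frame of right_well above 0.015 m or angle between old_sample's own z axis and vertical above 0.3 rad).
It fails at once if the vial or the bottle is pushed more than 20 or 30 mm away or tipped (distance of vial from where it was at the start of the episode above 0.02 m or angle between vial's own z axis and vertical above 0.5 rad or distance of bottle from where it was at the start of the episode above 0.03 m or angle between bottle's own z axis and vertical above 0.3 rad).
It also fails if it takes over 64 s, if anything falls off the work surface, if the arm or the gripper's body presses on something with over 40 N, if the wrist force passes 120 N, or if a joint passes its speed limit or range.

ROBOT

A 7-joint arm with a two-finger parallel gripper is mounted at the origin on a cart in front of the work surface, level with it; the furniture and walls round the work are solid. World frame = base frame: x ahead of the robot, y to its left, z up, the work surface at z = 0. Lengths are in m, angles in rad, forces in N, time in s.
With the tool pointing down it reaches from about 0.4 to 0.85 m from the base axis. Payload 4.5 kg.
Tool frame: the origin (TCP) lies between the finger pads, 19 mm behind the fingertips; this is the grasp point; z points along the fingers, y is the line along which they close (so a half turn about z gives the same grasp; the last joint's range is limited). The gripper opens to 88 mm and grips with 3 to 60 N. Pads are 18 mm wide; open, the fingers measure 123 mm over their backs; the gripper's body (75 mm by 187 mm) begins 45 mm behind the grasp point.
Start: joints at [1.218, 0.689, -0.195, 1.565, 0.157, 0.902, -0.215], TCP at [0.236, -0.579, 0.257] pointing down, gripper open.
Joint ranges: [-3.01, 3.01], [-0.46, 2.08], [-1.47, 1.51], [0.13, 2.56], [-1, 4.14], [0.04, 2.09], [-2.66, 2.66]. Speed limits (rad/s): [2.57, 2.57, 3.14, 3.14, 3.14, 3.14, 3.14].

INTERFACE

Orientations are given as a unit quaternion [x, y, z, w].
In Python, from plant import r gives the robot as it stands. The module is installed in compiled form; this text tells all that it offers.
- The arm moves only by the tool step_arm, never from a script. Its argument "series" is a list of rows, each a list of 7 numbers: the shift along the world's x, y, z in mm, then the turn, a rotation vector about the world's x, y, z in rad, then the closure, from 0 (fully open) to 1 (shut). A call has 1 to 20 rows; each row shifts and turns the commanded pose from where the row before left it; what a row does not reach is not made up. A row lasts 1/10 s, in which the tool goes at most 50 mm and 8.59 degrees, less where a joint would pass 70% of its speed; a pose out of reach is approached as far as the arm can. A call is refused whole if a number of a shift passes 50 or a number of a turn 0.15, either way. A call with a gripper value outside its range is refused whole. The fingers move at their own pace and stop on an object; "force" is the grip in N (left out, the last holds). Time passes only in rows, so rows that do not move let the fingers close. It gives the time, the measured TCP pose, the force, the opening and the grip force at its end, in the units of the state.
- r.get_state(): the state, without advancing time (a new reading comes with each control period).
- r.snapshot(name): name is "scene" or "top"; returns (picture, depth): 420x560x3 uint8, blue, green, red; 420x560 float32, m along the optical axis (not along the pixel's ray), 0 where there is no reading.
- r.get_calibration(name): a dict with "intrinsics" (3x3 intrinsics, pixels), "pose" (4x4, takes a point from camera to world coordinates). Camera axes: x right, y up, looking along -z (the intrinsics and any distortion apply to the point x, -y, -z); pixel columns grow to the right and rows downward; lengths in m; the calibration is good to about 2 mm. A picture is of the moment at which its call begins. get_calibration takes no time and is no camera call.
- r.finish_job(): hands the job in; it is judged then, once.
The state is a dict: "clock": time; "q": joint angles; "qd": joint speeds; "joint_torque": joint torques, N m; "tool_pos": TCP position; "eef_rot": TCP orientation; "contact_force": force on the tool from outside, world axes, zero at the start; "moment": the same for the moment, N m; "opening": opening from 0.0 (shut) to 1.0 (fully open); "finger_force": force on a finger pad.
Only numpy, scipy, OpenCV 4.12 (cv2) and the standard library are available. Lean on these libraries where they do the work, as an engineer would, in place of code of your own. Each camera call takes 0.05 s, during which the arm holds its last target. There are 200 camera calls.

## Working session

There is one attempt and no reset: what is moved stays moved. The work goes in short steps, Python scripts to look and compute and a tool call to move; the robot and the scene stay as the last step left them, time stands still between calls to the robot, and variables do not carry over. Pictures are saved under pics/ and viewed, at most 10 in all, crops included, and the job is handed in when it is done.

Besides the shell and the picture viewer there is one more tool, called as name(argument=value, ...) on one line, values as JSON. step_arm: Moves the arm, as the interface text tells. Its arguments: {"type":"object","properties":{"series":{"type":"array"},"force":{"type":"number"}},"required":["series"]}

```bash
mkdir -p pics; cat > h.py <<'E'
import numpy as np,cv2
from plant import r
def pts(name):
    im,d=r.snapshot(name);c=r.get_calibration(name);K=np.array(c["intrinsics"]);T=np.array(c["pose"])
    v,u=np.mgrid[:d.shape[0],:d.shape[1]]
    p=np.stack([(u-K[0,2])/K[0,0]*d,-(v-K[1,2])/K[1,1]*d,-d],-1)
    return im,d,p@T[:3,:3].T+T[:3,3]
E
python3 - <<'E'
from h import *
for n in("scene","top"):
    im,d,P=pts(n);cv2.imwrite(f"pics/{n}0.png",im);np.savez(f"{n}0.npz",im=im,d=d,P=P)
    c=r.get_calibration(n);print({k:np.round(v,3).tolist() if not isinstance(v,str) else v for k,v in c.items()})
print(r.get_state())
E
```

```text
{'intrinsics': [[402.287, 0.0, 278.354], [0.0, 402.287, 209.108], [0.0, 0.0, 1.0]], 'pose': [[0.662, 0.402, -0.633, 0.002], [-0.75, 0.35, -0.562, -0.565], [-0.005, 0.846, 0.533, 0.598], [0.0, 0.0, 0.0, 1.0]]}
{'intrinsics': [[387.156, 0.0, 280.169], [0.0, 387.156, 208.433], [0.0, 0.0, 1.0]], 'pose': [[0.027, 0.985, -0.171, 0.418], [-1.0, 0.028, 0.004, -0.007], [0.009, 0.17, 0.985, 1.118], [0.0, 0.0, 0.0, 1.0]]}
{'clock': 0.1, 'q': array([ 1.21776642,  0.68986579, -0.19456551,  1.56620286,  0.15736256,
        0.90247946, -0.21509674]), 'qd': array([ 1.77718463e-03, -1.22435047e-03,  4.83953653e-04, -2.95990685e-03,
        1.04093939e-04, -6.39341733e-05,  9.84955693e-05]), 'joint_torque': array([-3.38166814e-03, -5.28501427e+01, -1.27161518e+00, -1.53838259e+01,
       -5.25442930e-02,  1.90329949e-03,  4.28946828e-05]), 'tool_pos': array([ 0.23556509, -0.57835949,  0.25672269]), 'eef_rot': array([ 9.81338961e-01,  1.92284266e-01, -2.14040560e-04, -7.47686458e-04]), 'contact_force': array([ 0.44048892,  0.75036889, -0.04853958]), 'moment': array([0.00168561, 0.01241266, 0.00954082]), 'finger_force': 0.0, 'opening': 1.0018241650057613}
```

View pics/scene0.png

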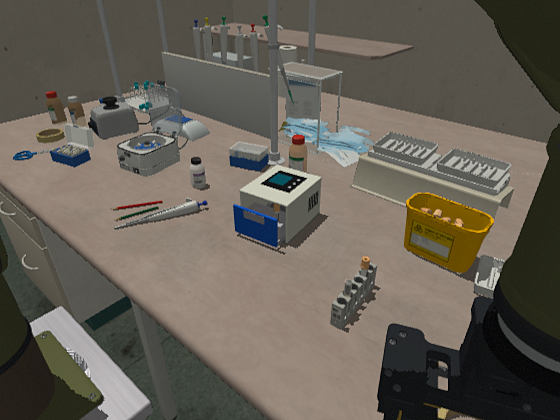

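View pics/top0.png

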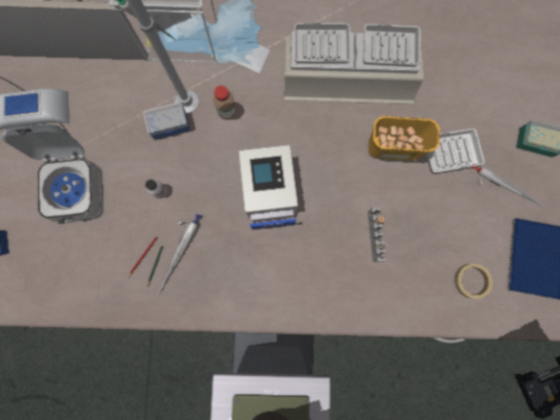

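The scene view shows the reader at about (280,205) with its blue front at (257,227), and the carrier at (355,295) with the orange cap at (367,262). In the top view the roof is at (268,178), the drawer front at (275,224), the cap at (380,219) and the bottle at (154,187).

```bash
python3 - <<'E'
from h import *
def sel(n,box):
    f=np.load(n+"0.npz");P=f["P"];im=f["im"];u0,v0,u1,v1=box
    return im[v0:v1,u0:u1].reshape(-1,3).astype(int),P[v0:v1,u0:u1].reshape(-1,3)
def rect(q):
    r_=cv2.minAreaRect((q[:,:2]*1000).astype(np.float32));return np.round(r_[0],1),np.round(r_[1],1),round(r_[2],2),len(q)
for n,b in(("top",(230,135,310,235)),("scene",(220,150,335,255))):
    c,P=sel(n,b);m=(P[:,2]>.104)&(P[:,2]<.120);print(n,"roof",rect(P[m]),np.median(P[m,2]))
    bl=(c[:,0]>c[:,2]+60)&(c[:,0]>90)&(P[:,2]<.1)&(P[:,2]>.015)
    q=P[bl];print(" blue",rect(q),q.min(0),q.max(0))
    # line fit for the face
    if n=="scene":
        ctr=q.mean(0);U,S,V=np.linalg.svd(q-np.median(q,0),full_matrices=False);print(" normal",V[2],np.median(q,0),S)
for n,b in(("top",(360,195,395,270)),("scene",(325,250,385,335))):
    c,P=sel(n,b);m=(P[:,2]>.045)&(P[:,2]<.060);print(n,"carrier",rect(P[m]))
    o=(c[:,2]>c[:,0]+60)&(P[:,2]>.07);q=P[o];print(" cap",rect(q),q.mean(0),q.min(0),q.max(0))
    t=P[(P[:,2]>.075)&~o];print(" hi-nonorange",rect(t) if len(t) else 0)
for n,b in(("top",(140,170,175,205)),("scene",(185,150,210,195))):
    c,P=sel(n,b);m=P[:,2]>.02;print("bottle",rect(P[m]),P[m].max(0))
f=np.load("scene0.npz")["im"];cv2.imwrite("pics/crop.png",np.hstack([cv2.resize(f[150:260,220:335],None,fx=3.4,fy=3.4,interpolation=2),cv2.resize(f[240:350,310:410],None,fx=3.4,fy=3.4,interpolation=2)]))
E
```

```text
top roof (array([675.3,  24.6]), array([171.5, 140. ]), 8.5, 3219) 0.11290239712102479
 blue (array([558. ,   8.3]), array([  7.5, 116. ]), 8.56, 123) [ 0.54626671 -0.04904249  0.07600832] [0.56856143 0.06593441 0.09395375]
scene roof (array([677. ,  23.6]), array([172.6, 140.6]), 8.86, 1922) 0.1117962224366695
 blue (array([587.2,  12.9]), array([ 64.1, 128. ]), 7.98, 120) [ 0.54749586 -0.0543699   0.04472344] [0.61452353 0.07697001 0.09144284]
 normal [-0.59453425 -0.1053188  -0.79714301] [0.56152822 0.01113662 0.08883838] [0.41544163 0.24853997 0.05152907]
top carrier (array([ 539. , -285.5]), array([149.2,  25.2]), 5.57, 275)
 cap (array([ 574.4, -281.5]), array([11.1, 11.7]), 49.15, 22) [ 0.57431684 -0.28132282  0.09389931] [ 0.56872923 -0.2871786   0.08788269] [ 0.5796505  -0.2752087   0.09646723]
 hi-nonorange (array([ 468.3, -166. ]), array([ 77.5, 324.8]), 30.92, 47)
scene carrier (array([ 540.8, -286.5]), array([150.5,  24.5]), 5.64, 561)
 cap (array([ 575.6, -283. ]), array([16.1, 14.4]), 24.72, 51) [ 0.57382538 -0.2826464   0.08897685] [ 0.56695137 -0.29027923  0.0749968 ] [ 0.58339081 -0.27599037  0.09579838]
 hi-nonorange (array([ 284.1, -409.4]), array([642. ,  39.1]), 25.38, 132)
bottle (array([531.7, 179.7]), array([435. ,  43.6]), 53.51, 290) [0.67338965 0.36185803 1.11800707]
bottle (array([323.9, -98.4]), array([1131.8,   43.8]), 53.2, 332) [0.67097496 0.35630144 0.59788425]
```

View pics/crop.png

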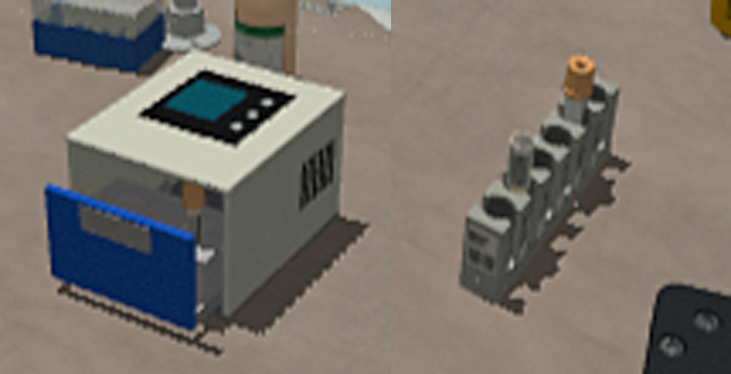

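Reader is at (676,24) mm with yaw 8.6°, and the pad is near (556,6). The cap is at (575,-282) and the vial at (505,-289). Next I approach the pad with closed fingers.

step_arm(series=[[17.6, 36.2, -5, 0, 0, -0.015, 1], [17.6, 36.2, -5, 0, 0, -0.015, 1], [17.6, 36.2, -5, 0, 0, -0.015, 1], [17.6, 36.2, -5, 0, 0, -0.015, 1], [17.6, 36.2, -5, 0, 0, -0.015, 1], [17.6, 36.2, -5, 0, 0, -0.015, 1], [17.6, 36.2, -5, 0, 0, -0.015, 1], [17.6, 36.2, -5, 0, 0, -0.015, 1], [17.6, 36.2, -5, 0, 0, -0.015, 1], [17.6, 36.2, -5, 0, 0, -0.015, 1], [17.6, 36.2, -5, 0, 0, -0.015, 1], [17.6, 36.2, -5, 0, 0, -0.015, 1], [17.6, 36.2, -5, 0, 0, -0.015, 1], [17.6, 36.2, -5, 0, 0, -0.015, 1], [17.6, 36.2, -5, 0, 0, -0.015, 1], [17.6, 36.2, -5, 0, 0, -0.015, 1], [0, 0, 0, 0, 0, 0, 1], [0, 0, 0, 0, 0, 0, 1]])

```text
clock: 1.9
tool_pos: [0.5172, 0.0013, 0.177]
eef_rot: [0.997, 0.075, -0.001, 0.0]
contact_force: [-0.1, -0.1, 0.4]
opening: 0.004
finger_force: 0.0
```

step_arm(series=[[0, 0, -23, 0, 0, 0, 1], [0, 0, -23, 0, 0, 0, 1], [0, 0, -23, 0, 0, 0, 1], [0, 0, -20, 0, 0, 0, 1], [0, 0, -4, 0, 0, 0, 1], [5, 0.8, 0, 0, 0, 0, 1], [5, 0.8, 0, 0, 0, 0, 1], [2, 0.3, 0, 0, 0, 0, 1], [2, 0.3, 0, 0, 0, 0, 1], [2, 0.3, 0, 0, 0, 0, 1], [2, 0.3, 0, 0, 0, 0, 1], [0, 0, 0, 0, 0, 0, 1], [0, 0, 0, 0, 0, 0, 1]])

```text
clock: 3.2
tool_pos: [0.5353, 0.0032, 0.0844]
eef_rot: [0.997, 0.073, -0.0, 0.0]
contact_force: [-0.3, -0.4, 0.8]
opening: 0.002
finger_force: 0.0
```

step_arm(series=[[1.5, 0.2, 0, 0, 0, 0, 1], [1.5, 0.2, 0, 0, 0, 0, 1], [1.5, 0.2, 0, 0, 0, 0, 1], [1.5, 0.2, 0, 0, 0, 0, 1], [0, 0, 0, 0, 0, 0, 1]])

```text
clock: 3.7
tool_pos: [0.5417, 0.004, 0.0844]
eef_rot: [0.997, 0.073, 0.0, 0.0]
contact_force: [-0.0, 0.1, 0.5]
opening: 0.005
finger_force: 0.0
```

step_arm(series=[[1.5, 0.2, 0, 0, 0, 0, 1], [1.5, 0.2, 0, 0, 0, 0, 1], [0, 0, 0, 0, 0, 0, 1]])

```text
clock: 4.0
tool_pos: [0.5447, 0.0044, 0.0845]
eef_rot: [0.997, 0.073, 0.0, 0.0]
contact_force: [0.1, -0.2, 0.5]
opening: 0.007
finger_force: 0.0
```

step_arm(series=[[1.5, 0.2, 0, 0, 0, 0, 1], [1.5, 0.2, 0, 0, 0, 0, 1], [0, 0, 0, 0, 0, 0, 1]])

```text
clock: 4.3
tool_pos: [0.5467, 0.0047, 0.0843]
eef_rot: [0.997, 0.073, -0.001, 0.0]
contact_force: [-2.2, -0.1, 1.2]
opening: 0.0
finger_force: 0.9
```

step_arm(series=[[1, 0.2, 0, 0, 0, 0, 1], [1, 0.2, 0, 0, 0, 0, 1], [0, 0, 0, 0, 0, 0, 1]])

```text
clock: 4.6
tool_pos: [0.5483, 0.0049, 0.0842]
eef_rot: [0.997, 0.073, -0.001, 0.0]
contact_force: [-4.4, -0.2, 1.4]
opening: 0.004
finger_force: 2.2
```

step_arm(series=[[1, 0.2, 0, 0, 0, 0, 1], [1, 0.2, 0, 0, 0, 0, 1], [0, 0, 0, 0, 0, 0, 1]])

```text
clock: 4.9
tool_pos: [0.5512, 0.0054, 0.0842]
eef_rot: [0.997, 0.073, -0.0, 0.0]
contact_force: [-4.7, -1.2, -1.2]
opening: 0.002
finger_force: 2.1
```

step_arm(series=[[1, 0.2, 0, 0, 0, 0, 1], [1, 0.2, 0, 0, 0, 0, 1], [0, 0, 0, 0, 0, 0, 1]])

```text
clock: 5.2
tool_pos: [0.5535, 0.0058, 0.0843]
eef_rot: [0.997, 0.073, -0.0, 0.0]
contact_force: [-4.7, -1.4, -1.3]
opening: 0.004
finger_force: 2.1
```

step_arm(series=[[1, 0.15, 0, 0, 0, 0, 1], [1, 0.15, 0, 0, 0, 0, 1], [0, 0, 0, 0, 0, 0, 1]])

```text
clock: 5.5
tool_pos: [0.5556, 0.0062, 0.0845]
eef_rot: [0.997, 0.073, 0.0, 0.0]
contact_force: [-4.8, -2.2, -2.2]
opening: 0.005
finger_force: 2.1
```

step_arm(series=[[1, 0.15, 0, 0, 0, 0, 1], [1, 0.15, 0, 0, 0, 0, 1], [0, 0, 0, 0, 0, 0, 1]])

```text
clock: 5.8
tool_pos: [0.5577, 0.0066, 0.0845]
eef_rot: [0.997, 0.073, 0.0, 0.0]
contact_force: [-4.0, -1.6, -1.2]
opening: 0.001
finger_force: 2.1
```

step_arm(series=[[1, 0.15, 0, 0, 0, 0, 1], [1, 0.15, 0, 0, 0, 0, 1], [0, 0, 0, 0, 0, 0, 1]])

```text
clock: 6.1
tool_pos: [0.5591, 0.0068, 0.0845]
eef_rot: [0.997, 0.073, -0.0, 0.0]
contact_force: [-5.1, -1.8, -0.0]
opening: 0.006
finger_force: 2.6
```

step_arm(series=[[1, 0.15, 0, 0, 0, 0, 1], [0.5, 0.1, 0, 0, 0, 0, 1], [0, 0, 0, 0, 0, 0, 1]])

```text
clock: 6.4
tool_pos: [0.5605, 0.007, 0.0845]
eef_rot: [0.997, 0.073, -0.0, 0.0]
contact_force: [-5.1, -2.3, -0.1]
opening: 0.01
finger_force: 2.7
```

step_arm(series=[[1, 0.15, 0, 0, 0, 0, 1], [0.5, 0.1, 0, 0, 0, 0, 1], [0, 0, 0, 0, 0, 0, 1]])

```text
clock: 6.7
tool_pos: [0.562, 0.0072, 0.0845]
eef_rot: [0.997, 0.073, -0.0, 0.0]
contact_force: [-5.0, -2.5, -0.3]
opening: 0.005
finger_force: 2.7
```

step_arm(series=[[1, 0.15, 0, 0, 0, 0, 1], [0.5, 0.1, 0, 0, 0, 0, 1], [0, 0, 0, 0, 0, 0, 1]])

```text
clock: 7.0
tool_pos: [0.5635, 0.0075, 0.0845]
eef_rot: [0.997, 0.073, -0.0, 0.0]
contact_force: [-4.5, -2.4, -0.2]
opening: 0.001
finger_force: 2.8
```

step_arm(series=[[1, 0.15, 0, 0, 0, 0, 1], [0.5, 0.1, 0, 0, 0, 0, 1], [0, 0, 0, 0, 0, 0, 1]])

```text
clock: 7.3
tool_pos: [0.564, 0.0075, 0.0845]
eef_rot: [0.997, 0.073, -0.001, 0.0]
contact_force: [-7.1, -2.7, 1.6]
opening: -0.001
finger_force: 3.6
```

step_arm(series=[[1, 0.15, 0, 0, 0, 0, 1], [0, 0, 0, 0, 0, 0, 1]])

```text
clock: 7.5
tool_pos: [0.5643, 0.0076, 0.0845]
eef_rot: [0.997, 0.073, -0.002, 0.0]
contact_force: [-8.7, -2.8, 3.1]
opening: 0.005
finger_force: 4.3
```

step_arm(series=[[-1.5, -0.2, 0, 0, 0, 0, 1], [-2, -0.3, 0, 0, 0, 0, 1], [-2, -0.3, 0, 0, 0, 0, 1], [-3, -0.45, 0, 0, 0, 0, 1], [-3, -0.45, 0, 0, 0, 0, 1], [-3, -0.45, 0, 0, 0, 0, 1], [-3, -0.45, 0, 0, 0, 0, 1], [-3, -0.45, 0, 0, 0, 0, 1], [-3, -0.45, 0, 0, 0, 0, 1], [-3, -0.45, 0, 0, 0, 0, 1], [0, 0, 0, 0, 0, 0, 1]])

```text
clock: 8.6
tool_pos: [0.5392, 0.0041, 0.0845]
eef_rot: [0.997, 0.073, -0.0, -0.0]
contact_force: [-3.7, -0.6, 2.1]
opening: 0.007
finger_force: 2.1
```

Still in contact past the caught place, so the catch has released. I keep following the drawer out.

step_arm(series=[[-3, -0.45, 0, 0, 0, 0, 1], [-3.5, -0.53, 0, 0, 0, 0, 1], [-3.5, -0.53, 0, 0, 0, 0, 1], [-3.5, -0.53, 0, 0, 0, 0, 1], [-3.5, -0.53, 0, 0, 0, 0, 1], [-3.5, -0.53, 0, 0, 0, 0, 1], [-3.5, -0.53, 0, 0, 0, 0, 1], [-3.5, -0.53, 0, 0, 0, 0, 1], [-3.5, -0.53, 0, 0, 0, 0, 1], [-3.5, -0.53, 0, 0, 0, 0, 1], [-3.5, -0.53, 0, 0, 0, 0, 1], [-3.5, -0.53, 0, 0, 0, 0, 1], [-3.5, -0.53, 0, 0, 0, 0, 1], [-3.5, -0.53, 0, 0, 0, 0, 1], [-3.5, -0.53, 0, 0, 0, 0, 1], [-3, -0.45, 0, 0, 0, 0, 1], [-3, -0.45, 0, 0, 0, 0, 1], [0, 0, 0, 0, 0, 0, 1]])

```text
clock: 10.4
tool_pos: [0.4811, -0.0048, 0.0844]
eef_rot: [0.997, 0.073, -0.001, 0.0]
contact_force: [-3.3, 0.7, 0.8]
opening: 0.003
finger_force: 1.6
```

step_arm(series=[[-3, -0.45, 0, 0, 0, 0, 1], [-3, -0.45, 0, 0, 0, 0, 1], [-3, -0.45, 0, 0, 0, 0, 1], [0, 0, 0, 0, 0, 0, 1]])

```text
clock: 10.8
tool_pos: [0.4733, -0.0062, 0.0846]
eef_rot: [0.997, 0.073, 0.001, 0.0]
contact_force: [0.7, -0.2, -0.3]
opening: 0.006
finger_force: 0.0
```

step_arm(series=[[-10, -1.5, 15, 0, 0, 0, 1], [-10, -1.5, 15, 0, 0, 0, 1], [0, 0, 30, 0, 0, 0, 1], [0, 0, 30, 0, 0, 0, 1], [12.2, -27.3, -2.5, 0, 0, 0, 0.5], [12.2, -27.3, -2.5, 0, 0, 0, 0.5], [12.2, -27.3, -2.5, 0, 0, 0, 0.5], [12.2, -27.3, -2.5, 0, 0, 0, 0.5], [12.2, -27.3, -2.5, 0, 0, 0, 0.5], [12.2, -27.3, -2.5, 0, 0, 0, 0.5], [12.2, -27.3, -2.5, 0, 0, 0, 0.5], [12.2, -27.3, -2.5, 0, 0, 0, 0.5], [12.2, -27.3, -2.5, 0, 0, 0, 0.5], [12.2, -27.3, -2.5, 0, 0, 0, 0.5], [0, 0, 0, 0, 0, 0, 0.5], [0, 0, 0, 0, 0, 0, 0.5]])

```text
clock: 12.4
tool_pos: [0.5748, -0.2825, 0.1492]
eef_rot: [0.997, 0.073, 0.0, 0.0]
contact_force: [0.2, 1.6, -0.4]
opening: 0.5
finger_force: 0.0
```

```bash
python3 - <<'E'
from h import *
s=r.get_state();print(s["tool_pos"],s["opening"])
for n,(u0,v0,u1,v1) in(("top",(230,135,320,255)),("scene",(200,150,335,275))):
    im,d,P=pts(n)
    c=im[v0:v1,u0:u1].reshape(-1,3).astype(int);Q=P[v0:v1,u0:u1].reshape(-1,3)
    b=(c[:,0]>c[:,2]+60)&(c[:,0]>90)&(Q[:,2]<.1)&(Q[:,2]>.08)
    print(n,"front top",cv2.minAreaRect((Q[b,:2]*1000).astype(np.float32)),b.sum())
    o=(c[:,2]>c[:,0]+50)&(Q[:,2]>.07)&(Q[:,2]<.108);print(" old cap",Q[o].mean(0) if o.any() else 0,o.sum())
    cv2.imwrite(f"pics/{n}1.png",cv2.resize(im[v0:v1,u0:u1],None,fx=4,fy=4,interpolation=2))
    if n=="top": A=cv2.resize(im[v0:v1,u0:u1],None,fx=4.5,fy=4.5,interpolation=2)
    else: B=cv2.resize(im[190:310,300:400],(400,540),interpolation=2)
    np.savez(n+"1.npz",im=im,P=P)
cv2.imwrite("pics/open.png",np.hstack([A[:540,:400],B]))
E
```

```text
[ 0.5748007  -0.28254015  0.14918515] 0.4999092683053816
top front top ((489.6695251464844, -1.4403724670410156), (7.446747779846191, 120.1739501953125), 8.31203556060791) 130
 old cap [ 0.54194995 -0.0245788   0.09961157] 23
scene front top ((491.7395935058594, -4.894344329833984), (9.327330589294434, 122.08474731445312), 8.365909576416016) 160
 old cap [0.69978635 0.05295846 0.09081195] 126
```

View pics/open.png

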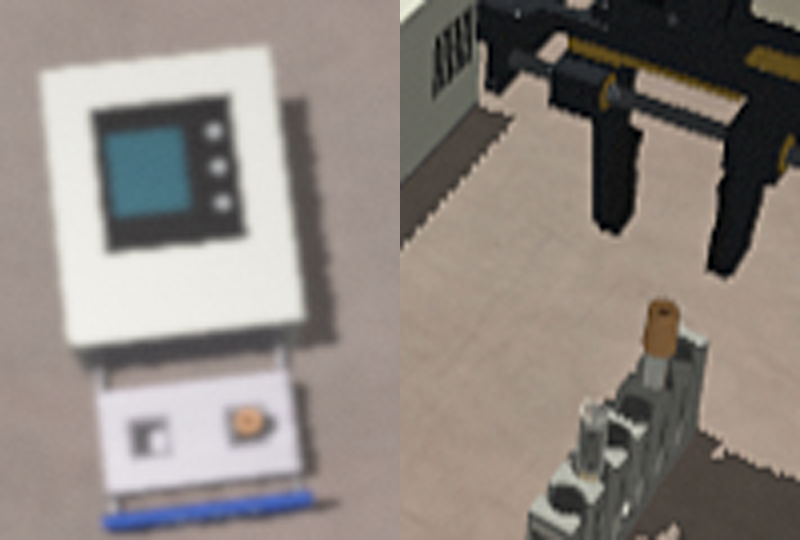

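The top crop shows the drawer fully out, with the empty left well at crop (150,437) and the old cap at (248,420). The other half shows the gripper above the sample cap. Next I grasp the cap.

step_arm(series=[[0, 0, -16, 0, 0, 0, 0.5], [0, 0, -16, 0, 0, 0, 0.5], [0, 0, -16, 0, 0, 0, 0.5], [0, 0, -13, 0, 0, 0, 0.5], [0, 0, -5, 0, 0, 0, 0.5], [0, 0, 0, 0, 0, 0, 0.5], [0, 0, 0, 0, 0, 0, 1], [0, 0, 0, 0, 0, 0, 1], [0, 0, 0, 0, 0, 0, 1], [0, 0, 0, 0, 0, 0, 1], [0, 0, 0, 0, 0, 0, 1], [0, 0, 0, 0, 0, 0, 1]], force=15)

```text
clock: 13.7
tool_pos: [0.5753, -0.2822, 0.0839]
eef_rot: [0.997, 0.073, 0.0, 0.0]
contact_force: [-0.2, 0.6, 3.3]
opening: 0.182
finger_force: 15.0
```

```bash
python3 - <<'E'
from h import *
f=np.load("top1.npz");P=f["P"];im=f["im"].astype(int)
c=r.get_calibration("top");K=np.array(c["intrinsics"]);T=np.array(c["pose"])
v,u=np.mgrid[219:246,250:300]
def plane(u,v,z):
    d=np.stack([(u-K[0,2])/K[0,0],-(v-K[1,2])/K[1,1],-np.ones_like(u,float)],-1)@T[:3,:3].T
    return T[:3,3]+d*((z-T[2,3])/d[...,2])[...,None]
W=plane(u,v,.056)[...,:2]*1000; Z=P[219:246,250:300,2]
g=im[219:246,250:300].sum(-1)
R=W-[676,24];a=np.deg2rad(8.6);R=R@np.array([[np.cos(a),-np.sin(a)],[np.sin(a),np.cos(a)]])
np.set_printoptions(linewidth=200)
print("z mm");print((Z*1000).round().astype(int)[:, 4:24]);print(g[:,4:24])
blk=(abs(Z-.056)<.006)&(g>500);print("block reader extent",R[blk].min(0),R[blk].max(0))
m=(abs(R[...,0]+137)<17)&(abs(R[...,1]-30)<17)&((g<480)|(Z<.049));q=R[m];print("well",q.min(0),q.max(0),q.mean(0),m.sum())
E
```

```text
z mm
[[  -1   -1    0    2   -1    3   -3    2    0    0   -3    1    3   -2    4    1    4    2    1   -2]
 [   2   -3    2   -2   -2    1    2   -1   -4    2    3   -3   -1    6   58   55   56   57   52   54]
 [   1    1   -1    0    1    2   59   57   57   54   55   55   59   58   55   60   60   53   56   54]
 [  55   57   58   58   56   60   54   56   57   54   58   56   58   56   56   58   56   53   62   59]
 [  57   56   57   56   56   57   58   54   57   58   56   59   56   56   58   58   56   56   58   57]
 [  56   57   55   56   57   60   58   54   58   58   57   60   56   56   57   60   58   57   58   57]
 [  56   57   57   56   57   54   54   56   56   58   58   56   56   58   56   58   56   56   56   53]
 [  54   58   55   56   56   58   55   57   57   55   56   59   59   55   58   56   60   57   57   58]
 [  56   59   57   56   57   59   55   57   61   54   56   60   56   57   57   58   58   59   57   57]
 [  58   55   56   56   55   54   60   56   55   56   55   53   53   56   59   58   60   58   61   55]
 [  58   58   58   56   57   55   51   52   54   46   42   44   3
[... 3406 characters left out ...]
76 672 672 675 674 673]
 [659 679 682 684 682 680 679 678 680 678 679 676 676 678 673 673 671 670 667 666]
 [657 681 682 683 683 680 679 678 678 673 670 674 672 668 667 663 649 639 627 622]
 [643 670 677 674 672 670 668 661 649 634 629 623 621 604 595 576 553 530 507 499]
 [600 631 631 624 612 602 598 578 540 516 504 490 471 457 439 429 424 410 404 398]
 [520 515 506 483 464 448 442 437 419 403 395 394 372 359 358 372 387 399 406 410]
 [446 424 376 352 355 350 364 380 396 402 410 412 404 401 403 408 418 426 432 433]]
block reader extent [-168.58102841  -56.85071511] [-106.6715959    60.21264111]
well [-147.03147769   22.19728147] [-127.12202465   42.60666438] [-137.16804374   32.43272097] 54
```

Grasp is good (16 mm opening, 15 N). The well measures about (536,34). Lift and carry over.

step_arm(series=[[0, 0, 10, 0, 0, 0, 1], [0, 0, 20, 0, 0, 0, 1], [0, 0, 30, 0, 0, 0, 1], [0, 0, 30, 0, 0, 0, 1], [0, 0, 20, 0, 0, 0, 1], [-3, 24, 0, 0, 0, 0, 1], [-3, 24, 0, 0, 0, 0, 1], [-3, 24, 0, 0, 0, 0, 1], [-3, 24, 0, 0, 0, 0, 1], [-3, 24, 0, 0, 0, 0, 1], [-3, 24, 0, 0, 0, 0, 1], [-3, 24, 0, 0, 0, 0, 1], [-3, 24, 0, 0, 0, 0, 1], [-3, 24, 0, 0, 0, 0, 1], [-3, 24, 0, 0, 0, 0, 1], [-3, 24, 0, 0, 0, 0, 1], [-3, 24, 0, 0, 0, 0, 1], [-3.3, 28.2, 0, 0, 0, 0, 1], [0, 0, 0, 0, 0, 0, 1], [0, 0, 0, 0, 0, 0, 1]])

```text
clock: 15.7
tool_pos: [0.5355, 0.0344, 0.1938]
eef_rot: [0.997, 0.074, 0.0, 0.0]
contact_force: [0.2, -0.5, -0.6]
opening: 0.183
finger_force: 15.0
```

step_arm(series=[[0, 0, -15, 0, 0, 0, 1], [0, 0, -15, 0, 0, 0, 1], [0, 0, -15, 0, 0, 0, 1], [0, 0, -10, 0, 0, 0, 1], [0, 0, 0, 0, 0, 0, 1], [0, 0, 0, 0, 0, 0, 1]])

```text
clock: 16.3
tool_pos: [0.5358, 0.0334, 0.1387]
eef_rot: [0.997, 0.073, 0.0, 0.0]
contact_force: [-0.8, -0.2, -1.2]
opening: 0.18
finger_force: 15.0
```

```bash
python3 - <<'E'
from h import *
im,d,P=pts("scene");cv2.imwrite("pics/ins.png",cv2.resize(im[130:270,190:330],None,fx=4,fy=4,interpolation=2))
E
```

```text
(no output)
```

View pics/ins.png

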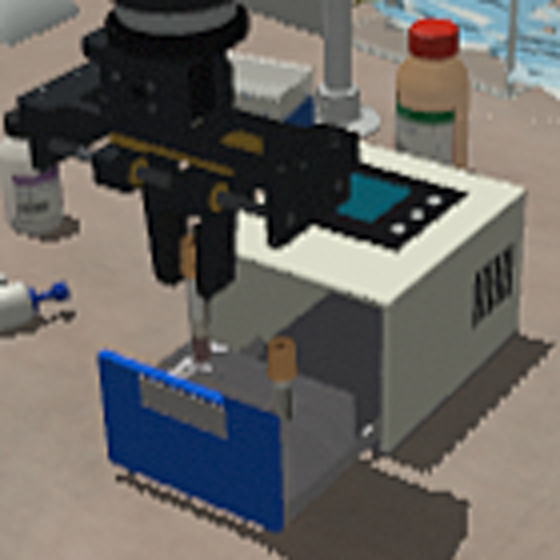

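The tube tip at (203,360) is over the left well mouth at about (200,360). I lower it by feel.

step_arm(series=[[0, 0, -5, 0, 0, 0, 1], [0, 0, -5, 0, 0, 0, 1], [0, 0, -4, 0, 0, 0, 1], [0, 0, 0, 0, 0, 0, 1]])

```text
clock: 16.75
tool_pos: [0.5352, 0.0342, 0.1238]
eef_rot: [0.997, 0.073, -0.001, 0.0]
contact_force: [-0.2, 0.1, -0.4]
opening: 0.181
finger_force: 15.0
```

step_arm(series=[[0, 0, -4, 0, 0, 0, 1], [0, 0, -4, 0, 0, 0, 1], [0, 0, 0, 0, 0, 0, 1]])

```text
clock: 17.05
tool_pos: [0.5353, 0.0341, 0.1159]
eef_rot: [0.997, 0.073, -0.0, 0.0]
contact_force: [0.3, 0.3, 0.2]
opening: 0.182
finger_force: 15.0
```

Bottom is at about 41 mm, inside the well without contact. Continue to the floor.

step_arm(series=[[0, 0, -5, 0, 0, 0, 1], [0, 0, -5, 0, 0, 0, 1], [0, 0, -5, 0, 0, 0, 1], [0, 0, -5, 0, 0, 0, 1], [0, 0, -3, 0, 0, 0, 1], [0, 0, 0, 0, 0, 0, 1]])

```text
clock: 17.65
tool_pos: [0.5353, 0.0341, 0.0929]
eef_rot: [0.997, 0.073, -0.0, 0.0]
contact_force: [-0.3, -1.2, -0.1]
opening: 0.179
finger_force: 15.0
```

step_arm(series=[[0, 0, -1.5, 0, 0, 0, 1], [0, 0, -1.5, 0, 0, 0, 1], [0, 0, 0, 0, 0, 0, 1]])

```text
clock: 17.95
tool_pos: [0.5356, 0.0342, 0.0904]
eef_rot: [0.997, 0.073, -0.0, 0.0]
contact_force: [-0.3, -0.2, -0.3]
opening: 0.183
finger_force: 15.0
```

step_arm(series=[[0, 0, -1, 0, 0, 0, 1], [0, 0, -1, 0, 0, 0, 1], [0, 0, 0, 0, 0, 0, 1]])

```text
clock: 18.25
tool_pos: [0.5361, 0.0342, 0.0889]
eef_rot: [0.997, 0.073, 0.001, 0.0]
contact_force: [-1.1, 0.7, 3.6]
opening: 0.182
finger_force: 15.0
```

Contact with the well floor (3.6 N). Open a little, wait, then rise straight up.

step_arm(series=[[0, 0, 0, 0, 0, 0, 0.65], [0, 0, 0, 0, 0, 0, 0.65], [0, 0, 0, 0, 0, 0, 0.65], [0, 0, 0, 0, 0, 0, 0.65], [0, 0, 0, 0, 0, 0, 0.65], [0, 0, 10, 0, 0, 0, 0.65], [0, 0, 20, 0, 0, 0, 0.65], [0, 0, 30, 0, 0, 0, 0.65], [0, 0, 30, 0, 0, 0, 0.65], [0, 0, 0, 0, 0, 0, 0.65]])

```text
clock: 19.25
tool_pos: [0.538, 0.0342, 0.1825]
eef_rot: [0.997, 0.073, 0.004, -0.0]
contact_force: [1.1, 0.8, -0.3]
opening: 0.353
finger_force: 0.0
```

step_arm(series=[[-20, -10, 0, 0, 0, 0, 1], [-25, -10, 0, 0, 0, 0, 1], [-25, -10, 0, 0, 0, 0, 1], [-10, -9, 0, 0, 0, 0, 1], [0, 0, 0, 0, 0, 0, 1], [0, 0, 0, 0, 0, 0, 1]])

```text
clock: 19.85
tool_pos: [0.4571, -0.0046, 0.1785]
eef_rot: [0.997, 0.073, 0.001, -0.0]
contact_force: [-0.3, 0.1, -0.1]
opening: 0.005
finger_force: 0.0
```

```bash
python3 - <<'E'
from h import *
im,d,P=pts("top");im2,_,P2=pts("scene")
c=im.astype(int);Z=P[...,2];m=(c[...,2]>c[...,0]+50)&(Z>.08)&(Z<.115);m[:215]=0;m[250:]=0;m[:,:245]=0;m[:,305:]=0
n,l,s,ce=cv2.connectedComponentsWithStats(m.astype(np.uint8))
for i in range(1,n):print(P[l==i].mean(0),s[i,4])
print(r.get_state()["tool_pos"])
cv2.imwrite("pics/rel.png",np.hstack([cv2.resize(im[180:260,230:330],(400,320),interpolation=2),cv2.resize(im2[150:270,190:340],(400,320),interpolation=2)]))
E
```

```text
[ 0.54840316 -0.02368047  0.0993764 ] 6
[ 0.45736994 -0.00417222  0.17844581]
```

View pics/rel.png

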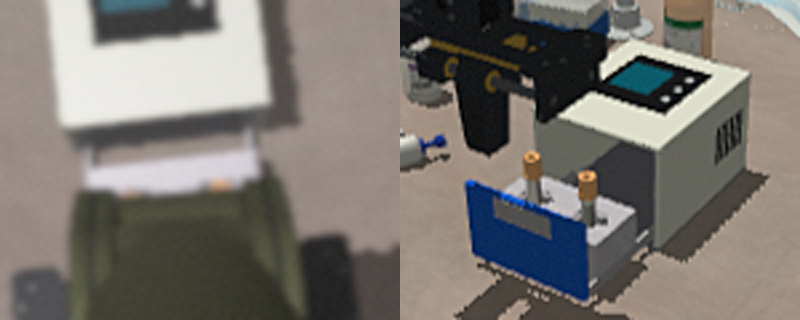

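Both orange-capped tubes stand upright in their wells, at (532,165) and (587,185) in the right crop. Lower in front of the pad and close.

step_arm(series=[[0.7, -4.4, -25, 0, 0, 0, 1], [0, 0, -25, 0, 0, 0, 1], [0, 0, -25, 0, 0, 0, 1], [0, 0, -16, 0, 0, 0, 1], [0, 0, -3.5, 0, 0, 0, 1], [4, 0.6, 0, 0, 0, 0, 1], [4, 0.6, 0, 0, 0, 0, 1], [3, 0.45, 0, 0, 0, 0, 1], [2, 0.3, 0, 0, 0, 0, 1], [2, 0.3, 0, 0, 0, 0, 1], [2, 0.3, 0, 0, 0, 0, 1], [2, 0.3, 0, 0, 0, 0, 1], [2, 0.3, 0, 0, 0, 0, 1], [2, 0.3, 0, 0, 0, 0, 1], [0, 0, 0, 0, 0, 0, 1]])

```text
clock: 21.45
tool_pos: [0.4783, -0.006, 0.0838]
eef_rot: [0.997, 0.073, -0.001, 0.0]
contact_force: [-2.1, -0.0, 1.4]
opening: 0.004
finger_force: 1.1
```

step_arm(series=[[2, 0.3, 0, 0, 0, 0, 1], [3, 0.45, 0, 0, 0, 0, 1], [3, 0.45, 0, 0, 0, 0, 1], [3, 0.45, 0, 0, 0, 0, 1], [3, 0.45, 0, 0, 0, 0, 1], [3, 0.45, 0, 0, 0, 0, 1], [3, 0.45, 0, 0, 0, 0, 1], [3, 0.45, 0, 0, 0, 0, 1], [3, 0.45, 0, 0, 0, 0, 1], [3, 0.45, 0, 0, 0, 0, 1], [3, 0.45, 0, 0, 0, 0, 1], [3, 0.45, 0, 0, 0, 0, 1], [0, 0, 0, 0, 0, 0, 1]])

```text
clock: 22.75
tool_pos: [0.5151, -0.0004, 0.084]
eef_rot: [0.997, 0.073, 0.001, 0.0]
contact_force: [-3.6, -0.6, -1.9]
opening: 0.005
finger_force: 1.5
```

step_arm(series=[[3, 0.45, 0, 0, 0, 0, 1], [3, 0.45, 0, 0, 0, 0, 1], [3, 0.45, 0, 0, 0, 0, 1], [3, 0.45, 0, 0, 0, 0, 1], [3, 0.45, 0, 0, 0, 0, 1], [3, 0.45, 0, 0, 0, 0, 1], [3, 0.45, 0, 0, 0, 0, 1], [3, 0.45, 0, 0, 0, 0, 1], [3, 0.45, 0, 0, 0, 0, 1], [3, 0.45, 0, 0, 0, 0, 1], [3, 0.45, 0, 0, 0, 0, 1], [0, 0, 0, 0, 0, 0, 1]])

```text
clock: 23.95
tool_pos: [0.5482, 0.0045, 0.084]
eef_rot: [0.997, 0.073, 0.001, 0.0]
contact_force: [-3.6, -0.0, 0.8]
opening: 0.005
finger_force: 1.7
```

step_arm(series=[[2, 0.3, 0, 0, 0, 0, 1], [2, 0.3, 0, 0, 0, 0, 1], [2, 0.3, 0, 0, 0, 0, 1], [2, 0.3, 0, 0, 0, 0, 1], [2, 0.3, 0, 0, 0, 0, 1], [2, 0.3, 0, 0, 0, 0, 1], [1.5, 0.2, 0, 0, 0, 0, 1], [0, 0, 0, 0, 0, 0, 1]])

```text
clock: 24.75
tool_pos: [0.5609, 0.0064, 0.0839]
eef_rot: [0.997, 0.073, -0.0, 0.0]
contact_force: [-3.9, 0.0, 1.8]
opening: 0.009
finger_force: 2.3
```

step_arm(series=[[1.5, 0.2, 0, 0, 0, 0, 1], [0, 0, 0, 0, 0, 0, 1]])

```text
clock: 24.95
tool_pos: [0.5622, 0.0066, 0.0839]
eef_rot: [0.997, 0.073, -0.0, 0.0]
contact_force: [-5.1, -0.8, 1.7]
opening: 0.006
finger_force: 2.5
```

step_arm(series=[[1.5, 0.2, 0, 0, 0, 0, 1], [0, 0, 0, 0, 0, 0, 1]])

```text
clock: 25.15
tool_pos: [0.5627, 0.0067, 0.0838]
eef_rot: [0.997, 0.073, -0.001, 0.0]
contact_force: [-6.3, -1.2, 2.9]
opening: 0.003
finger_force: 3.3
```

step_arm(series=[[1, 0.15, 0, 0, 0, 0, 1], [0, 0, 0, 0, 0, 0, 1]])

```text
clock: 25.35
tool_pos: [0.5629, 0.0067, 0.0837]
eef_rot: [0.997, 0.073, -0.002, 0.0]
contact_force: [-7.8, -1.1, 2.9]
opening: 0.003
finger_force: 3.9
```

At the stop. One more slight press, then ease back slowly.

step_arm(series=[[1, 0.15, 0, 0, 0, 0, 1], [0, 0, 0, 0, 0, 0, 1]])

```text
clock: 25.55
tool_pos: [0.5631, 0.0067, 0.0836]
eef_rot: [0.997, 0.073, -0.003, 0.0]
contact_force: [-8.9, -1.0, 3.7]
opening: 0.005
finger_force: 4.5
```

step_arm(series=[[-2, -0.3, 0, 0, 0, 0, 1], [-2, -0.3, 0, 0, 0, 0, 1], [-2, -0.3, 0, 0, 0, 0, 1], [-2, -0.3, 0, 0, 0, 0, 1], [-2, -0.3, 0, 0, 0, 0, 1], [-2, -0.3, 0, 0, 0, 0, 1], [-2, -0.3, 0, 0, 0, 0, 1], [-2, -0.3, 0, 0, 0, 0, 1], [-2, -0.3, 0, 0, 0, 0, 1], [-2, -0.3, 0, 0, 0, 0, 1], [-2, -0.3, 0, 0, 0, 0, 1], [-2, -0.3, 0, 0, 0, 0, 1], [0, 0, 0, 0, 0, 0, 1], [0, 0, 0, 0, 0, 0, 1]])

```text
clock: 26.95
tool_pos: [0.5424, 0.0036, 0.0841]
eef_rot: [0.997, 0.073, 0.001, 0.0]
contact_force: [0.4, 0.4, -0.3]
opening: 0.001
finger_force: 0.0
```

Contact is lost at 542 mm, so the catch held. Back off and check.

step_arm(series=[[-10, -1.5, 0, 0, 0, 0, 1], [-20, -3, 0, 0, 0, 0, 1], [-20, -3, 0, 0, 0, 0, 1], [-20, -3, 20, 0, 0, 0, 1], [-10, -1.5, 30, 0, 0, 0, 1], [0, 0, 0, 0, 0, 0, 1], [0, 0, 0, 0, 0, 0, 1], [0, 0, 0, 0, 0, 0, 1]])

```text
clock: 27.75
tool_pos: [0.462, -0.0084, 0.1335]
eef_rot: [0.997, 0.073, 0.0, -0.0]
contact_force: [0.3, -0.4, -0.6]
opening: 0.006
finger_force: 0.0
```

```bash
python3 - <<'E'
from h import *
im,d,P=pts("scene");cv2.imwrite("pics/end.png",cv2.resize(im[150:350,180:400],None,fx=2.6,fy=2.6,interpolation=2))
c=im.astype(int);Z=P[...,2];b=(c[...,0]>c[...,2]+60)&(c[...,0]>90)&(Z<.1)&(Z>.08)
b[:150]=0;b[255:]=0;b[:,:200]=0;b[:,335:]=0
print(cv2.minAreaRect((P[b][:,:2]*1000).astype(np.float32)),b.sum())
E
```

```text
((559.9268798828125, 2.87451171875), (8.0719575881958, 115.89021301269531), 8.075482368469238) 104
```

View pics/end.png

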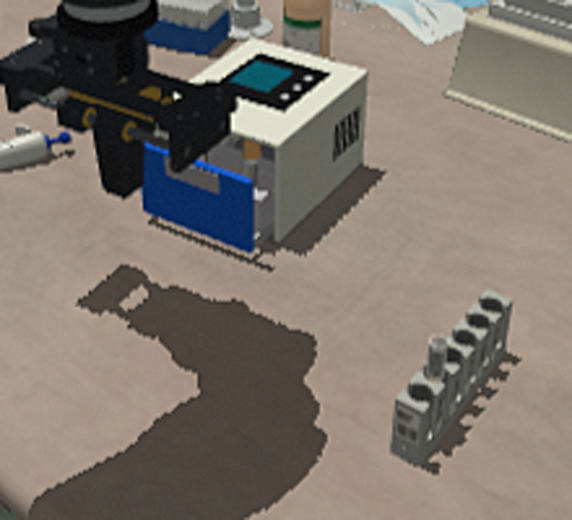

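The drawer is shut, with its front at (200,195) where it was at the start. The old cap at (252,150) is inside and the vial at (437,357) is untouched. Handing in.

```bash
python3 -c "
from plant import r
print(r.finish_job())"
```

```text
the job is handed in; nothing more can be done
None
```

I loaded the orange-capped sample into the reader's left well and pressed the drawer shut until its catch held; the job is handed in at about 28 s, with no verdict returned. The press peaked at about 9 N, and I saw no disturbance of the vial or the earlier sample (the bottle was out of the last picture).

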